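# Gang three box-section stubs against the sprung stop and hold

### The arm

A 6-joint arm with a two-finger parallel gripper is mounted at the origin on the work surface. World frame = base frame: x ahead of the robot, y to its left, z up, the work surface at z = 0. Lengths are in m, angles in rad, forces in N, time in s.
With the tool pointing down it reaches from about 0.35 to 0.925 m from the base axis. Payload 6.4 kg.
Tool frame: the origin (TCP) lies at the very end of the fingers, on their centre line; the grasp point (between the pads) lies 19 mm behind it; z points along the fingers, x is the direction in which the jaws open and shut, and the axes are right-handed (so a half turn about z gives the same grasp; the last joint's range is limited). The gripper opens to 85 mm and grips with 20 to 120 N. Pads are 22 mm wide; open, the fingers measure 114 mm over their backs; the gripper's body (76 mm by 85 mm) begins 54 mm behind the grasp point. The pads swing forward as they close: fully open they stand 13 mm farther back than shut.
Start: joints at [-1.382, 0.245, 1.558, -0, 1.339, -0.174], TCP at [0.231, -0.608, 0.231] pointing down, gripper open.
Joint ranges: [-3.13, 3.13], [-1.02, 2.26], [0.13, 2.54], [-0.95, 4.09], [0.21, 2.88], [-2.74, 2.74]. Speed limits (rad/s): [2.57, 2.57, 3.14, 3.14, 3.14, 3.14].

### API

Orientations are given as a rotation vector (axis times angle).
In Python, from station import get_obs, capture, job_done gives the robot as it stands. The module is installed in compiled form; this text tells all that it offers.
- The arm moves only by the shell command python3 -m inch 'ROWS' [FORCE]. ROWS is JSON, a list of rows, each an object with "slide": the shift along the world's x, y, z in units of 50 cm (1.0 is 50 cm), a list of three; "delta_rot": the turn, a rotation vector about the world's x, y, z in units of 180 degrees (1.0 is 180 degrees), a list of three; "grip": the opening, from 0 (shut) to 1 (fully open). In form: [{"slide": [x, y, z], "delta_rot": [rx, ry, rz], "grip": grip}, ...]. A call has 1 to 12 rows; each row is the pose to reach, as a shift and turn from the pose measured when the call began, turning the shorter way round; what a row does not reach only later rows make up. A row lasts 1/12 s, in which the tool goes at most 41.7 mm and 7.16 degrees, less where a joint would pass 70% of its speed; a pose out of reach is approached as far as the arm can. A call with a number of a shift or a turn outside -1 to 1 is refused whole. A call with a gripper value outside its range is refused whole. The fingers move at their own pace and stop on an object; FORCE is the grip in N (left out, the last holds). Time passes only in rows, so rows that repeat a pose let the fingers close. It gives the time, the measured TCP pose, the force and the opening at its end, in the units of the state.
- get_obs(): the state, without advancing time (a new reading comes with each control period).
- capture(name): name is "scene" or "side" or "wrist"; returns a dict with "image" (400x640x3 uint8, red, green, blue), "range_z" (400x640 float32, m along the optical axis (not along the pixel's ray), 0 where there is no reading), "fovy" (degrees; the focal length in pixels is half the picture's height over the tangent of half this angle, whatever the lens; pixels are square), "cx", "cy" (the principal point, pixels), "k1" (the pictures are not rectified: a ray, as slopes to the right and down, at radius r is drawn at 1 + k1 r^2 times it, then the intrinsics apply), "rvec" (rotation vector, rad) and "tvec" (3), from world to camera coordinates, as OpenCV has them; the wrist camera has in their place "hand_eye" (4x4, takes a point from camera to tool coordinates, whose origin is the TCP and whose axes are the tool frame's). Camera axes: x right, y down, z forward; pixel columns grow to the right and rows downward; lengths in m; the calibration is good to about 2 mm. A picture is of the moment at which its call begins: read the wrist's pose just before it.
- job_done(): hands the job in, once; it reports no verdict.
The state is a dict: "t": time; "joint_pos": joint angles; "qd": joint speeds; "effort": joint torques, N m; "ee_pos": TCP position; "tcp_rot": TCP orientation; "ft_force": force on the tool from outside, world axes, zero at the start; "torque": the same for the moment, N m; "opening": finger opening in m.
Only numpy, scipy, OpenCV 4.12 (cv2) and the standard library are available. Lean on these libraries where they do the work, as an engineer would, in place of code of your own. Each camera call takes 0.05 s, during which the arm holds its last target. There are 200 camera calls.

### The job

Stand the two loose square tube stubs in the jig's channel, upright and in one straight row behind the square stub already in there. Then push the row along the channel, squeezing the sprung brass plunger, until the row is closed up and the front stub bears firmly on the grey stop block, and finish while still holding it pressed there: the program ends with the robot pushing, nothing let go. Leave the round and the flat tube offcuts and everything else on the bench where they are.

Things in the scene. Friction and masses are not known exactly. Their poses are not given: they have to be found in the camera images.
- jig: Jig fixed to the bench: plywood base 270 x 100 x 12 mm (x -140 to +130). Origin midway across, at bench level; x runs along the channel to the stop, z up. Two steel rails 14 mm wide, 10 mm high (tops 22 mm above bench), x -130 to +60, leave a channel 46 mm wide about y = 0; its floor is the plywood, 12 mm above the bench. Open above and at its -x end.
- stop: Grey stop block at the +x end of the channel, part of the jig: 50 mm long, 70 wide, 50 high above the channel floor. Origin at the bottom centre of its flat front face, 60 mm along the jig's x from the jig's origin, at channel-floor height; axes as the jig. The plunger comes out of the middle of this face.
- plunger (a joint): Travel (m) of the brass plunger, 20 mm diameter, along the jig's x, 30 mm above the channel floor. 0 = out, tip 20 mm in front of the stop face; 0.020 = flush with that face, where a stub meets the stop. The spring pushes back with 4 N at 0, 7 N at 0.020: a row let go is pushed back. Its tail comes out behind the block.
- plunger_tip (a point): Centre of the plunger's front end; moves with it.
- stub_a: Loose piece of square aluminium tube standing on end, 40 x 40 mm outside, 60 mm tall, 4 mm wall, hollow from top to bottom, about 95 g; origin at the centre of its underside, z up, x and y square to its flat sides. On the bench left or right of the jig, any yaw; goes in before or after stub_b.
- stub_b: The second loose piece of square aluminium tube standing on end, 40 x 40 mm outside, 60 mm tall, 4 mm wall, hollow from top to bottom, about 95 g; origin at the centre of its underside, z up, x and y square to its flat sides.
- stub_c: The front stub, same as stub_a, already standing in the channel squarely, 2 to 12 mm short of the plunger's tip. With the row home its origin is 40 mm along the jig's x, the next stub's at 0 and the last one's at -40 mm. Friction of the sliding row adds about 2 to 5 N to the spring's force.
- pipe: Bystander: round aluminium tube offcut, 44 mm diameter, 60 mm tall, standing on the bench among the stubs; origin at the centre of its underside. Not to be moved.
- flat: Bystander: flat rectangular tube offcut, 60 x 25 mm, 60 mm tall, standing on the bench among the stubs; origin at the centre of its underside. Not to be moved.
- wrench: Bystander: wrench 200 mm long lying flat at the left of the bench, clear of the stubs. Not to be moved.

How it is judged:
On the way:
1. both loose stubs stand upright on the channel floor behind the front stub (x of stub_a in the frame of jig between -0.13 and 0.006 m and y of stub_a in the frame of jig between -0.006 and 0.006 m and z of each of stub_a, stub_b in the frame of jig below 0.016 m and angle between each of stub_a, stub_b's own z axis and vertical below 0.1 rad and x of stub_b in the frame of jig between -0.13 and 0.006 m and y of stub_b in the frame of jig between -0.006 and 0.006 m), for 0.2 s.
At the end, for the whole second after the job is handed in: Three stubs upright (0.1 rad) on the channel floor (under 4 mm up), centred within 6 mm, gaps in all under 6 mm; plunger in 18 mm or more; front stub on the stop block with over 1.5 N; fingers still pushing or gripping a stub of the row with over 2 N, through the last second (x of stub_a in the frame of jig between -0.046 and 0.006 m and y of stub_a in the frame of jig between -0.006 and 0.006 m and z of each of stub_a, stub_b, stub_c in the frame of jig below 0.016 m and angle between each of stub_a, stub_b, stub_c's own z axis and vertical below 0.1 rad and x of stub_b in the frame of jig between -0.046 and 0.006 m and y of stub_b in the frame of jig between -0.006 and 0.006 m and x of stub_c in the frame of jig between 0.033 and 0.044 m and y of stub_c in the frame of jig between -0.006 and 0.006 m and value of joint plunger above 0.018 m and contact force between stub_c and stop above 1.5 N and (contact force between the fingers and stub_a above 2 N or contact force between the fingers and stub_b above 2 N or contact force between the fingers and stub_c above 2 N)); the arm keeps its last pose, push and grip.
It fails at once if the round tube offcut was moved more than 30 mm (distance of pipe from where it was at the start of the episode above 0.03 m).
It fails at once if the flat tube offcut was moved more than 30 mm (distance of flat from where it was at the start of the episode above 0.03 m).
It fails at once if the wrench was moved more than 30 mm (distance of wrench from where it was at the start of the episode above 0.03 m).
It also fails if it takes over 70 s, if anything falls off the work surface, if the arm or the gripper's body presses on something with over 40 N, if the wrist force passes 120 N, or if a joint passes its speed limit or range.

## Working session

There is one attempt and no reset: what is moved stays moved. The work goes in short steps, Python scripts to look and compute and a shell command to move; the robot and the scene stay as the last step left them, time stands still between calls to the robot, and variables do not carry over. Pictures are saved under pics/ and viewed, about 8 in all and at most 12, crops included, and the job is handed in when it is done.

```bash
mkdir -p pics
cat > h.py <<'E'
import numpy as np, cv2
from scipy.spatial.transform import Rotation as R
from station import get_obs, capture, job_done
def grab(name):
    o=get_obs(); c=capture(name); c['obs']=o; return c
def cloud(c):
    """world xyz for every pixel (400x640x3), nan where no reading"""
    h,w=c['range_z'].shape; f=h/2/np.tan(np.radians(c['fovy'])/2)
    K=np.array([[f,0,c['cx']],[0,f,c['cy']],[0,0,1.]])
    uv=np.stack(np.meshgrid(np.arange(w),np.arange(h)),-1).reshape(-1,1,2).astype(float)
    n=cv2.undistortPoints(uv,K,np.array([c['k1'],0,0,0.])).reshape(h,w,2)
    z=c['range_z'].astype(float).copy(); z[z<=0]=np.nan
    P=np.dstack([n*z[...,None],z])
    if 'hand_eye' in c:
        H=np.array(c['hand_eye']); P=P@H[:3,:3].T+H[:3,3]
        o=c['obs']; return P@R.from_rotvec(o['tcp_rot']).as_matrix().T+np.array(o['ee_pos'])
    M=R.from_rotvec(np.ravel(c['rvec'])).as_matrix()
    return (P-np.ravel(c['tvec']))@M
def save(img,fn): cv2.imwrite('pics/'+fn,cv2.cvtColor(img,cv2.COLOR_RGB2BGR))
E
python3 - <<'E'
from h import *
print(get_obs())
ims=[]
for n in('scene','side'):
    c=grab(n); P=cloud(c); np.save(n+'.npy',P); np.save(n+'_i.npy',c['image']); ims.append(c['image'])
    print(n,np.nanmin(P.reshape(-1,3),0),np.nanmax(P.reshape(-1,3),0))
save(ims[0],'s0.png'); save(ims[1],'s1.png')
E
```

```text
{'t': 0.0, 'joint_pos': array([-1.38208941e+00,  2.45830455e-01,  1.55908419e+00, -7.50176503e-06,
        1.33873225e+00, -1.74124195e-01]), 'qd': array([0.00126598, 0.00067941, 0.00070773, 0.00089465, 0.00071975,
       0.0008794 ]), 'effort': array([-5.34769624e-04, -4.29516399e+01, -3.26125932e+01, -2.36690485e-04,
        5.38342792e-03,  1.83798653e-05]), 'ee_pos': array([ 0.23057484, -0.60709043,  0.23013215]), 'tcp_rot': array([-2.58460140e+00,  1.78337025e+00,  2.30525540e-03]), 'ft_force': array([ 0.03962196, -0.05522925, -0.40493183]), 'torque': array([-0.02052813, -0.01334837,  0.04249981]), 'opening': 0.08551837670699518}
scene [-2.32991469 -2.21822759 -0.77966525] [1.00824652 2.10034373 0.54388783]
side [-0.65748956 -2.37634796 -0.78207863] [1.7982766  1.26511973 0.74054347]
```

View pics/s0.png

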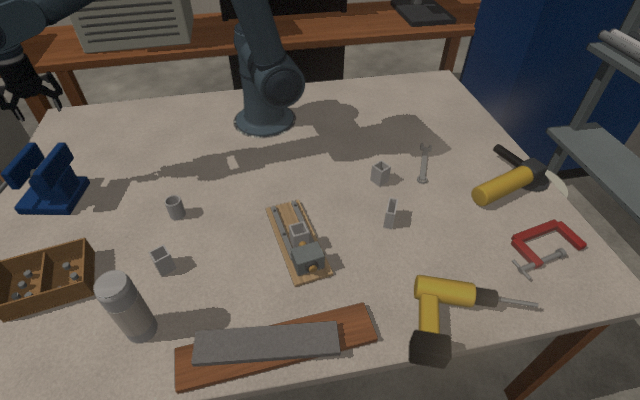

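View pics/s1.png

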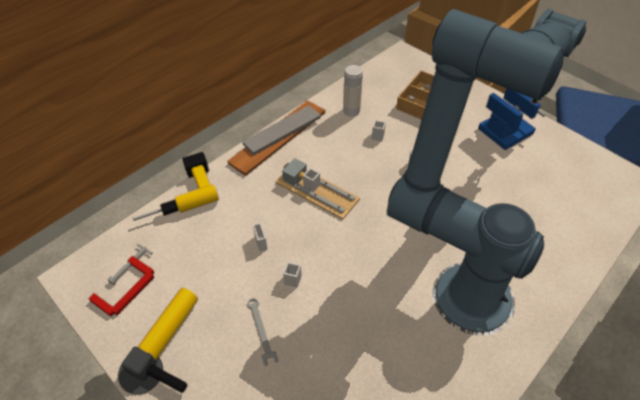

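The scene view shows the loose square stubs at (162,260) and (380,173), the round pipe at (175,207), the flat at (391,212), the jig at (298,242) with stub_c at (298,230), and the wrench at (424,163). The side view agrees.

Run:
```python
from h import *
P=np.load('scene.npy')
def box(n,r0,r1,c0,c1,zl,zh):
    Q=P[r0:r1,c0:c1].reshape(-1,3); Q=Q[(Q[:,2]>zl)&(Q[:,2]<zh)]
    (cx,cy),s,a=cv2.minAreaRect((Q[:,:2]*1000).astype(np.float32)); print(n,len(Q),np.round([cx,cy,*s,a],1),Q[:,2].max().round(3))
box('stub1',240,280,145,180,.05,.07)
box('stub2',155,190,365,395,.05,.07)
box('flat',195,235,380,402,.05,.07)
box('pipe',190,225,160,190,.05,.07)
box('wrench',140,186,414,434,.003,.03)
box('jigbase',195,290,260,335,.008,.018)
box('stubc',218,242,284,312,.068,.08)
box('stop',240,275,285,330,.055,.07)
box('table',300,310,300,400,-.02,.02)
```

```text
stub1 175 [ 618.8 -301.6   44.7   40.8   25.6] 0.063
stub2 107 [407.9 319.7  42.4  43.6  30.2] 0.061
flat 104 [569.3 298.8  24.8  62.6  63.1] 0.063
pipe 124 [ 439.7 -282.3   43.3   43.1   59. ] 0.061
wrench 209 [357.2 487.3  36.8 199.2  64. ] 0.009
jigbase 1407 [592.7  35.4 271.9 100.3   9.6] 0.018
stubc 117 [613.5  39.   42.6  40.4  10.3] 0.076
stop 566 [675.   49.2  81.   69.7   9.7] 0.066
table 990 [806.8 128.2 231.1  35.8  79.4] 0.02
```

```bash
D='{"slide":[0.776,0.611,0],"delta_rot":[0,0,0.027],"grip":1}'; python3 -m inch '[{"slide":[0.776,0.611,0],"delta_rot":[0,0,0.027],"grip":1},{"slide":[0.776,0.611,0],"delta_rot":[0,0,0.027],"grip":1},{"slide":[0.776,0.611,0],"delta_rot":[0,0,0.027],"grip":1},{"slide":[0.776,0.611,0],"delta_rot":[0,0,0.027],"grip":1},{"slide":[0.776,0.611,0],"delta_rot":[0,0,0.027],"grip":1},{"slide":[0.776,0.611,0],"delta_rot":[0,0,0.027],"grip":1},{"slide":[0.776,0.611,0],"delta_rot":[0,0,0.027],"grip":1},{"slide":[0.776,0.611,0],"delta_rot":[0,0,0.027],"grip":1},{"slide":[0.776,0.611,0],"delta_rot":[0,0,0.027],"grip":1},{"slide":[0.776,0.611,0],"delta_rot":[0,0,0.027],"grip":1},{"slide":[0.776,0.611,0],"delta_rot":[0,0,0.027],"grip":1},{"slide":[0.776,0.611,0],"delta_rot":[0,0,0.027],"grip":1}]'
cat >> h.py <<'E'
def jaw():
    o=get_obs(); X=R.from_rotvec(o['tcp_rot']).as_matrix()
    print('t %.2f'%o['t'],'pos',np.round(o['ee_pos'],4),'jawyaw %.2f'%np.degrees(np.arctan2(X[1,0],X[0,0])),'zax',X[:,2].round(4),'F',o['ft_force'].round(2),'open %.4f'%o['opening'])
def rect(P,cx,cy,r,zl,zh,n=''):
    Q=P.reshape(-1,3); Q=Q[(np.hypot(Q[:,0]-cx,Q[:,1]-cy)<r)&(Q[:,2]>zl)&(Q[:,2]<zh)]
    (x,y),s,a=cv2.minAreaRect((Q[:,:2]*1000).astype(np.float32)); print(n,len(Q),np.round([x,y,*s,a],1),'ztop',np.percentile(Q[:,2],95).round(4)); return x,y,a
E
python3 - <<'E'
from h import *
jaw(); c=grab('wrist'); P=cloud(c); save(c['image'],'w1.png')
rect(P,.619,-.302,.05,.045,.07,'stub1'); rect(P,.619,-.302,.05,.057,.07,'stub1top')
E
```

```text
t: 1.1
ee_pos: [0.6202, -0.2993, 0.2297]
tcp_rot: [-2.659, 1.671, 0.003]
ft_force: [0.6, 0.0, 0.5]
opening: 0.0857
t 1.10 pos [ 0.6202 -0.2993  0.2297] jawyaw -64.29 zax [-0.001   0.0024 -1.    ] F [0.58 0.02 0.49] open 0.0857
stub1 808 [ 618.  -304.6   40.4   40.1   28.1] ztop 0.0605
stub1top 603 [ 617.9 -304.5   40.4   40.    28.5] ztop 0.0606
```

View pics/w1.png

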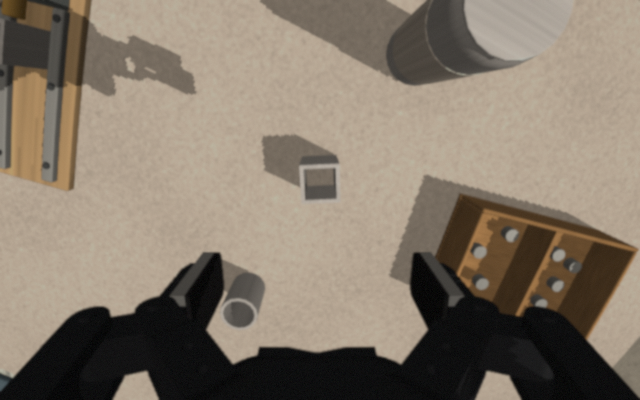

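Wrist view: stub1 at (320,182), almost square to the jaws, nothing near the fingers' path. I'll descend, settle and grip.

```bash
python3 -m inch '[{"slide":[-0.0044,-0.0104,-0.2],"delta_rot":[0,0,0.0156],"grip":1},{"slide":[-0.0044,-0.0104,-0.2],"delta_rot":[0,0,0.0156],"grip":1},{"slide":[-0.0044,-0.0104,-0.2],"delta_rot":[0,0,0.0156],"grip":1},{"slide":[-0.0044,-0.0104,-0.419],"delta_rot":[0,0,0.0156],"grip":1},{"slide":[-0.0044,-0.0104,-0.419],"delta_rot":[0,0,0.0156],"grip":1},{"slide":[-0.0044,-0.0104,-0.419],"delta_rot":[0,0,0.0156],"grip":1},{"slide":[-0.0044,-0.0104,-0.419],"delta_rot":[0,0,0.0156],"grip":1},{"slide":[-0.0044,-0.0104,-0.419],"delta_rot":[0,0,0.0156],"grip":1}]' 40
python3 -c "from h import *;jaw()"
```

```text
t: 1.82
ee_pos: [0.6204, -0.2995, 0.0182]
tcp_rot: [-2.699, 1.597, 0.008]
ft_force: [-0.2, -1.5, 1.0]
opening: 0.0855
t 1.82 pos [ 0.6204 -0.2995  0.0182] jawyaw -61.22 zax [-0.0019  0.0072 -1.    ] F [-0.22 -1.51  1.  ] open 0.0855
```

```bash
python3 -m inch '[{"slide":[-0.0048,-0.01,0.002],"delta_rot":[0,0,0],"grip":1},{"slide":[-0.0048,-0.01,0.002],"delta_rot":[0,0,0],"grip":1},{"slide":[-0.0048,-0.01,0.002],"delta_rot":[0,0,0],"grip":1}]'
python3 -c "from h import *;jaw()"
```

```text
t: 2.07
ee_pos: [0.6194, -0.306, 0.0223]
tcp_rot: [-2.699, 1.598, 0.001]
ft_force: [0.2, 0.1, 0.2]
opening: 0.0851
t 2.07 pos [ 0.6194 -0.306   0.0223] jawyaw -61.25 zax [ 0.0021  0.0043 -1.    ] F [0.16 0.09 0.17] open 0.0851
```

```bash
python3 -m inch '[{"slide":[-0.002,0.002,-0.003],"delta_rot":[0,0,0],"grip":0.3},{"slide":[-0.002,0.002,-0.003],"delta_rot":[0,0,0],"grip":0.3},{"slide":[-0.002,0.002,-0.003],"delta_rot":[0,0,0],"grip":0.3},{"slide":[-0.002,0.002,-0.003],"delta_rot":[0,0,0],"grip":0.3},{"slide":[-0.002,0.002,-0.003],"delta_rot":[0,0,0],"grip":0.3},{"slide":[-0.002,0.002,-0.003],"delta_rot":[0,0,0],"grip":0.3},{"slide":[-0.002,0.002,-0.003],"delta_rot":[0,0,0],"grip":0.3}]' 40
python3 -c "from h import *;jaw()"
```

```text
t: 2.65
ee_pos: [0.6187, -0.3051, 0.0214]
tcp_rot: [-2.699, 1.598, 0.0]
ft_force: [-1.2, 0.9, 5.8]
opening: 0.0399
t 2.65 pos [ 0.6187 -0.3051  0.0214] jawyaw -61.24 zax [ 0.0024  0.0041 -1.    ] F [-1.16  0.85  5.8 ] open 0.0399
```

```bash
python3 -m inch '[{"slide":[0,0,0.2],"delta_rot":[0,0,0],"grip":0.3},{"slide":[0,0,0.36],"delta_rot":[0,0,0],"grip":0.3},{"slide":[-0.02,0.1,0.36],"delta_rot":[0,0,-0.05],"grip":0.3},{"slide":[-0.131,0.668,0.36],"delta_rot":[0,0,-0.106],"grip":0.3},{"slide":[-0.131,0.668,0.36],"delta_rot":[0,0,-0.106],"grip":0.3},{"slide":[-0.131,0.668,0.36],"delta_rot":[0,0,-0.106],"grip":0.3},{"slide":[-0.131,0.668,0.36],"delta_rot":[0,0,-0.106],"grip":0.3},{"slide":[-0.131,0.668,0.36],"delta_rot":[0,0,-0.106],"grip":0.3},{"slide":[-0.131,0.668,0.36],"delta_rot":[0,0,-0.106],"grip":0.3},{"slide":[-0.131,0.668,0.36],"delta_rot":[0,0,-0.106],"grip":0.3},{"slide":[-0.131,0.668,0.36],"delta_rot":[0,0,-0.106],"grip":0.3},{"slide":[-0.131,0.668,0.36],"delta_rot":[0,0,-0.106],"grip":0.3}]'
python3 -m inch '[{"slide":[0,0,0],"delta_rot":[0,0,0],"grip":0.3},{"slide":[0,0,0],"delta_rot":[0,0,0],"grip":0.3},{"slide":[0,0,0],"delta_rot":[0,0,0],"grip":0.3}]' >/dev/null
python3 - <<'E'
from h import *
jaw(); c=grab('wrist'); P=cloud(c); save(c['image'],'w2.png'); np.save('w2.npy',P)
rect(P,.6135,.039,.035,.066,.078,'stubc'); rect(P,.68,.05,.05,.055,.066,'stop')
rect(P,.593,.035,.16,.018,.026,'rails'); rect(P,.593,.035,.16,.008,.026,'jig')
E
```

```text
t: 3.65
ee_pos: [0.5521, 0.0341, 0.2021]
tcp_rot: [-2.402, 2.015, -0.001]
ft_force: [-0.0, -0.7, -0.4]
opening: 0.0398
t 3.90 pos [0.552  0.0333 0.2015] jawyaw -80.04 zax [ 0.0035  0.0047 -1.    ] F [-0.11  0.14 -1.42] open 0.0393
stubc 939 [611.8  36.3  40.   40.   10. ] ztop 0.073
stop 5714 [680.5  48.1  52.1  70.1   9.8] ztop 0.0629
rails 3764 [585.4  31.8 142.3  74.3   9.7] ztop 0.0234
jig 12854 [602.1  34.7 238.8 100.8   9.6] ztop 0.0224
```

View pics/w2.png

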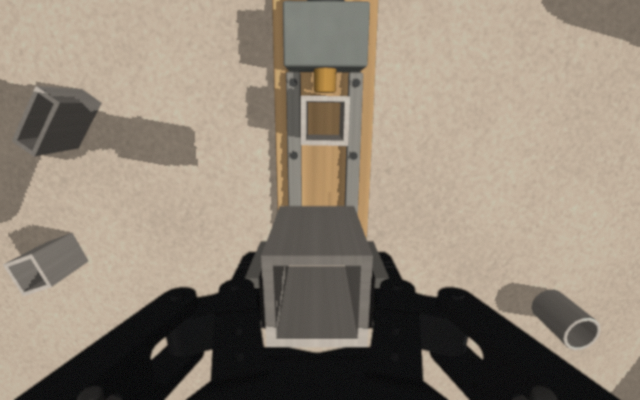

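The view shows the held stub at (318,270), square with the channel. Stub_c is at (325,120) with the plunger right in front of it at (326,78). Next I measure the held stub relative to the channel with the same camera.

```bash
cat >> h.py <<'E'
YAW=np.radians(9.75); U=np.array([np.cos(YAW),np.sin(YAW)]); N=np.array([-U[1],U[0]])
E
python3 - <<'E'
from h import *
P=np.load('w2.npy'); 
s=P[...,:2]@U*1000; n=P[...,:2]@N*1000; z=P[...,2]*1000
t=np.array([552,33.3]); print('tcp s,n',t@U,t@N)
s0=t@U
m=(z>182)&(z<242)&(s>s0+10)&(s<s0+30)&(np.abs(n+67.8)<40)
for lo,hi in((180,190),(190,200),(200,210),(210,220),(220,230),(230,236),(236,246)):
    k=m&(z>lo)&(z<hi)
    if k.sum()>10: print(lo,k.sum(),'n',np.percentile(n[k],[0.5,99.5]).round(1),'s med',np.median(s[k]).round(1),'rows',np.unique(np.nonzero(k)[0])[[0,-1]],'cols',np.unique(np.nonzero(k)[1])[[0,-1]])
k=(z>18)&(z<26)&(s>470)&(s<640); 
for a in range(570,640,10):
    q=k&(s>a)&(s<a+10); v=np.sort(n[q]); 
    if len(v)>20: g=np.diff(v).argmax(); print(a,'rails n',v[0].round(1),v[g].round(1),v[g+1].round(1),v[-1].round(1))
# stop front face
k=(z>58)&(z<66)&(s>640)&(np.abs(n+67.8)<30); print('stop top s',np.percentile(s[k],[.2,99.8]))
k=(z>30)&(z<55)&(s>625)&(s<670)&(np.abs(n+67.8)<30); print('face s',np.median(s[k]),k.sum())
E
```

```text
tcp s,n 549.6662830782313 -60.66190935802758
180 360 n [-81.3 -41.9] s med 569.3 rows [206 212] cols [278 355]
190 538 n [-81.4 -41.9] s med 569.3 rows [211 218] cols [275 358]
200 679 n [-87.4 -36.3] s med 569.3 rows [217 244] cols [260 374]
210 921 n [-88.  -35.5] s med 569.2 rows [224 254] cols [255 378]
220 1165 n [-88.1 -35.6] s med 569.2 rows [233 265] cols [250 383]
230 913 n [-88.1 -35.6] s med 569.1 rows [243 273] cols [247 386]
236 2209 n [-88.3 -35.9] s med 567.0 rows [249 280] cols [235 399]
570 rails n -104.9 -30.9 202.0 204.4
580 rails n -104.8 -31.1 192.9 202.6
590 rails n -104.3 -31.4 186.5 194.8
600 rails n -105.0 -31.5 179.5 187.6
610 rails n -104.5 -30.7 171.7 180.8
620 rails n -105.0 -30.8 166.0 172.5
630 rails n -104.8 -31.0 172.3 186.3
stop top s [652.94839307 703.0284503 ]
face s 645.5714853191556 694
```

```bash
python3 -m inch '[{"slide":[0.0244,-0.0082,-0.08],"delta_rot":[0,0,-0.001],"grip":0.3},{"slide":[0.0244,-0.0082,-0.16],"delta_rot":[0,0,-0.001],"grip":0.3},{"slide":[0.0244,-0.0082,-0.22],"delta_rot":[0,0,-0.001],"grip":0.3},{"slide":[0.0244,-0.0082,-0.27],"delta_rot":[0,0,-0.001],"grip":0.3},{"slide":[0.0244,-0.0082,-0.3],"delta_rot":[0,0,-0.001],"grip":0.3},{"slide":[0.0244,-0.0082,-0.3],"delta_rot":[0,0,-0.001],"grip":0.3},{"slide":[0.0244,-0.0082,-0.3],"delta_rot":[0,0,-0.001],"grip":0.3},{"slide":[0.0244,-0.0082,-0.3],"delta_rot":[0,0,-0.001],"grip":0.3}]'
cat >> h.py <<'E'
def held(c,P):
    o=c['obs']; t=np.array(o['ee_pos'])*1000; s=P[...,:2]@U*1000; n=P[...,:2]@N*1000; z=P[...,2]*1000-t[2]
    s0=t[:2]@U; print('tcp s %.1f n %.1f'%(s0,t[:2]@N))
    k=(z>-22)&(z<-5)&(s>s0+14)&(s<s0+26)&(np.abs(n+66)<35); v=n[k]
    if k.sum(): print('held',k.sum(),'n',np.percentile(v,[.5,99.5]).round(1),'mid',np.percentile(v,[.5,99.5]).mean().round(2),'front s',np.median(s[k]).round(1))
    Z=P[...,2]*1000; q=(Z>18)&(Z<26)&(s>570)&(s<640)&(np.abs(n+68)<45); v=n[q]
    if q.sum()>50: print('rails outer',np.percentile(v,[.5,99.5]).round(1),'mid',np.percentile(v,[.5,99.5]).mean().round(2), 'inner',v[v<-68].max().round(1),v[v>-68].min().round(1),q.sum())
    q=(Z>66)&(Z<78)&(s>585)&(s<640)&(np.abs(n+68)<30)
    if q.sum()>50: print('stubc s',np.percentile(s[q],[.5,99.5]).round(1),'n',np.percentile(n[q],[.5,99.5]).round(1))
E
python3 - <<'E'
from h import *
jaw(); c=grab('wrist'); P=cloud(c); save(c['image'],'w3.png'); np.save('w3.npy',P); held(c,P)
E
```

```text
t: 4.62
ee_pos: [0.5654, 0.0281, 0.0527]
tcp_rot: [-2.396, 2.021, -0.002]
ft_force: [0.3, -0.3, -0.1]
opening: 0.0396
t 4.62 pos [0.5654 0.0281 0.0527] jawyaw -80.31 zax [ 0.0057  0.0044 -1.    ] F [ 0.34 -0.29 -0.09] open 0.0396
tcp s 562.0 n -68.1
rails outer [-104.8  -31. ] mid -67.92 inner -68.2 -67.8 4861
stubc s [589.3 629.2] n [-87.6 -47.7]
```

View pics/w3.png

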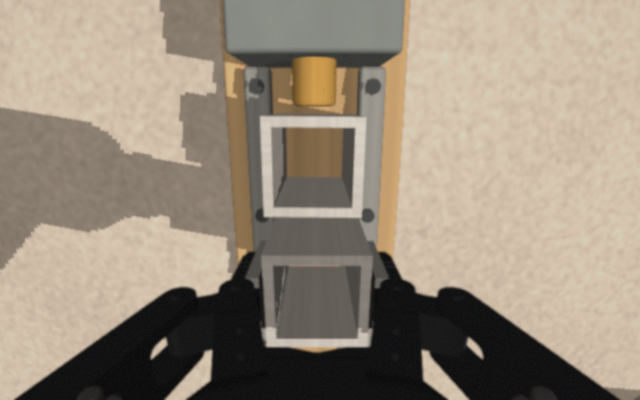

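```bash
sed -i 's/k=(z>-22)&(z<-5)&(s>s0+14)&(s<s0+26)/k=(z>-22)\&(z<36)\&(s>s0+16)\&(s<s0+23)/' h.py
python3 - <<'E'
from h import *
P=np.load('w3.npy'); c={'obs':{'ee_pos':[.5654,.0281,.0527]}}; held(c,P)
P=np.load('w2.npy'); c={'obs':{'ee_pos':[.552,.0333,.2015]}}; held(c,P)
E
```

```text
tcp s 562.0 n -68.1
held 3410 n [-89.1 -49.5] mid -69.28 front s 581.6
rails outer [-104.8  -31. ] mid -67.92 inner -68.2 -67.8 4861
stubc s [589.3 629.2] n [-87.6 -47.7]
tcp s 549.7 n -60.7
held 4278 n [-81.6 -41.9] mid -61.75 front s 569.2
rails outer [-104.8  -30.9] mid -67.84 inner -68.2 -64.3 2035
stubc s [589.1 629.1] n [-87.6 -48. ]
```

```bash
python3 -m inch '[{"slide":[-0.0004,0.0026,0],"delta_rot":[0,0,0],"grip":0.3},{"slide":[-0.0004,0.0026,0],"delta_rot":[0,0,0],"grip":0.3},{"slide":[-0.0004,0.0026,-0.012],"delta_rot":[0,0,0],"grip":0.3},{"slide":[-0.0004,0.0026,-0.024],"delta_rot":[0,0,0],"grip":0.3},{"slide":[-0.0004,0.0026,-0.032],"delta_rot":[0,0,0],"grip":0.3},{"slide":[-0.0004,0.0026,-0.0374],"delta_rot":[0,0,0],"grip":0.3},{"slide":[-0.0004,0.0026,-0.0374],"delta_rot":[0,0,0],"grip":0.3},{"slide":[-0.0004,0.0026,-0.0374],"delta_rot":[0,0,0],"grip":0.3}]'
python3 - <<'E'
from h import *
jaw(); c=grab('wrist'); P=cloud(c); np.save('w4.npy',P); held(c,P); save(c['image'],'w4.png')
E
```

```text
t: 5.33
ee_pos: [0.5654, 0.0296, 0.0342]
tcp_rot: [-2.396, 2.021, -0.003]
ft_force: [-0.3, 0.6, -0.7]
opening: 0.0398
t 5.33 pos [0.5654 0.0296 0.0342] jawyaw -80.29 zax [ 0.0061  0.0043 -1.    ] F [-0.31  0.64 -0.68] open 0.0398
tcp s 562.3 n -66.6
held 2099 n [-100.5  -31.7] mid -66.12 front s 581.7
rails outer [-104.8  -31. ] mid -67.89 inner -68.4 -67.9 5270
stubc s [589.3 629.2] n [-87.7 -47.7]
```

```bash
python3 -m inch '[{"slide":[0,0,-0.0025],"delta_rot":[0,0,0],"grip":0.3},{"slide":[0,0,-0.0025],"delta_rot":[0,0,0],"grip":0.3}]'
python3 -m inch '[{"slide":[0,0,0],"delta_rot":[0,0,0],"grip":0.9},{"slide":[0,0,0],"delta_rot":[0,0,0],"grip":0.9},{"slide":[0,0,0],"delta_rot":[0,0,0],"grip":0.9},{"slide":[0,0,0],"delta_rot":[0,0,0],"grip":0.9},{"slide":[0,0,0],"delta_rot":[0,0,0],"grip":0.9}]'
python3 -c "from h import *;jaw()"
```

```text
t: 5.55
ee_pos: [0.5658, 0.0295, 0.0334]
tcp_rot: [-2.396, 2.021, -0.004]
ft_force: [0.1, -0.4, 0.9]
opening: 0.0398
t: 5.97
ee_pos: [0.5658, 0.0295, 0.0334]
tcp_rot: [-2.396, 2.021, -0.004]
ft_force: [-0.8, 0.4, -0.5]
opening: 0.0768
t 5.97 pos [0.5658 0.0295 0.0334] jawyaw -80.29 zax [ 0.0069  0.0042 -1.    ] F [-0.77  0.4  -0.54] open 0.0768
```

```bash
python3 -m inch '[{"slide":[0,0,0.15],"delta_rot":[-0.0013,0.0022,0],"grip":0.9},{"slide":[0,0,0.25],"delta_rot":[-0.0013,0.0022,0],"grip":0.9},{"slide":[0,0,0.333],"delta_rot":[-0.0013,0.0022,0],"grip":1},{"slide":[0,0,0.333],"delta_rot":[-0.0013,0.0022,0.03],"grip":1},{"slide":[-0.3176,0.575,0.333],"delta_rot":[-0.0013,0.0022,0.114],"grip":1},{"slide":[-0.3176,0.575,0.333],"delta_rot":[-0.0013,0.0022,0.114],"grip":1},{"slide":[-0.3176,0.575,0.333],"delta_rot":[-0.0013,0.0022,0.114],"grip":1},{"slide":[-0.3176,0.575,0.333],"delta_rot":[-0.0013,0.0022,0.114],"grip":1},{"slide":[-0.3176,0.575,0.333],"delta_rot":[-0.0013,0.0022,0.114],"grip":1},{"slide":[-0.3176,0.575,0.333],"delta_rot":[-0.0013,0.0022,0.114],"grip":1},{"slide":[-0.3176,0.575,0.333],"delta_rot":[-0.0013,0.0022,0.114],"grip":1},{"slide":[-0.3176,0.575,0.333],"delta_rot":[-0.0013,0.0022,0.114],"grip":1}]'
python3 -m inch '[{"slide":[0,0,0],"delta_rot":[0,0,0],"grip":1},{"slide":[0,0,0],"delta_rot":[0,0,0],"grip":1},{"slide":[0,0,0],"delta_rot":[0,0,0],"grip":1}]' >/dev/null
python3 - <<'E'
from h import *
jaw(); c=grab('wrist'); P=cloud(c); save(c['image'],'w5.png'); np.save('w5.npy',P)
rect(P,.407,.317,.05,.057,.068,'stub2'); rect(P,.407,.317,.05,.045,.068,'stub2')
s=grab('scene'); rect(cloud(s),.554,.0275,.035,.066,.08,'stub1 in jig (scene)'); rect(cloud(s),.6135,.039,.035,.066,.08,'stubc (scene)')
save(np.hstack([cv2.resize(s['image'][180:300,240:360],(400,400)),cv2.resize(c['image'],(400,250)).copy() if 0 else cv2.resize(c['image'],(400,400))]),'m5.png')
E
```

```text
t: 6.97
ee_pos: [0.4053, 0.3189, 0.2]
tcp_rot: [-2.724, 1.564, 0.002]
ft_force: [0.3, -0.0, -1.3]
opening: 0.0852
t 7.22 pos [0.4053 0.3187 0.2   ] jawyaw -59.71 zax [-6.0e-04  1.1e-03 -1.0e+00] F [ 0.57 -0.71 -0.27] open 0.0859
stub2 723 [405.1 317.7  40.5  39.6  29. ] ztop 0.0607
stub2 990 [405.1 317.7  40.5  39.8  29. ] ztop 0.0606
stub1 in jig (scene) 101 [566.2  31.5  42.7  40.3  11.2] ztop 0.0739
stubc (scene) 165 [608.4  38.   53.1  40.5  10.5] ztop 0.0738
```

View pics/m5.png

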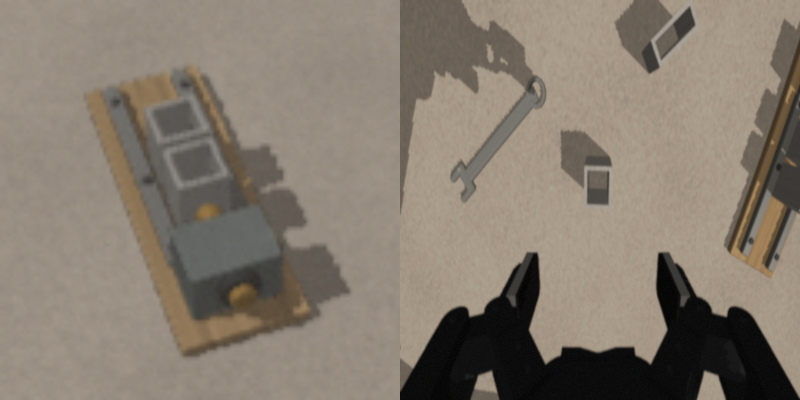

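Left: stub1 stands upright in the channel close behind stub_c. Right: stub2 at (597,186), square to the jaws, wrench well clear at (500,140). Descending to grip.

```bash
python3 -m inch '[{"slide":[0,-0.001,-0.08],"delta_rot":[0,0,-0.007],"grip":1},{"slide":[0,-0.001,-0.16],"delta_rot":[0,0,-0.007],"grip":1},{"slide":[0,-0.001,-0.24],"delta_rot":[0,0,-0.007],"grip":1},{"slide":[0,-0.001,-0.3],"delta_rot":[0,0,-0.007],"grip":1},{"slide":[0,-0.001,-0.34],"delta_rot":[0,0,-0.007],"grip":1},{"slide":[0,-0.001,-0.358],"delta_rot":[0,0,-0.007],"grip":1},{"slide":[0,-0.001,-0.358],"delta_rot":[0,0,-0.007],"grip":1},{"slide":[0,-0.001,-0.358],"delta_rot":[0,0,-0.007],"grip":1}]'
python3 -m inch '[{"slide":[0,0,0],"delta_rot":[0,0,0],"grip":0.3},{"slide":[0,0,0],"delta_rot":[0,0,0],"grip":0.3},{"slide":[0,0,0],"delta_rot":[0,0,0],"grip":0.3},{"slide":[0,0,0],"delta_rot":[0,0,0],"grip":0.3},{"slide":[0,0,0],"delta_rot":[0,0,0],"grip":0.3},{"slide":[0,0,0],"delta_rot":[0,0,0],"grip":0.3},{"slide":[0,0,0],"delta_rot":[0,0,0],"grip":0.3}]' 60
python3 -c "from h import *;jaw()"
```

```text
t: 7.98
ee_pos: [0.4071, 0.3171, 0.0217]
tcp_rot: [-2.703, 1.598, 0.001]
ft_force: [0.6, 1.3, 1.5]
opening: 0.0854
t: 8.57
ee_pos: [0.4081, 0.3177, 0.023]
tcp_rot: [-2.702, 1.597, -0.001]
ft_force: [-0.3, -0.1, 6.0]
opening: 0.0391
t 8.57 pos [0.4081 0.3177 0.023 ] jawyaw -61.16 zax [ 0.0022  0.0024 -1.    ] F [-0.29 -0.07  5.97] open 0.0391
```

```bash
python3 -m inch '[{"slide":[0,0,0.1],"delta_rot":[0,0,0],"grip":0.3},{"slide":[0,0,0.2],"delta_rot":[0,0,0],"grip":0.3},{"slide":[0,0,0.32],"delta_rot":[-0.0008,0.0007,-0.03],"grip":0.3},{"slide":[0.2176,-0.593,0.32],"delta_rot":[-0.0008,0.0007,-0.106],"grip":0.3},{"slide":[0.2176,-0.593,0.32],"delta_rot":[-0.0008,0.0007,-0.106],"grip":0.3},{"slide":[0.2176,-0.593,0.32],"delta_rot":[-0.0008,0.0007,-0.106],"grip":0.3},{"slide":[0.2176,-0.593,0.32],"delta_rot":[-0.0008,0.0007,-0.106],"grip":0.3},{"slide":[0.2176,-0.593,0.32],"delta_rot":[-0.0008,0.0007,-0.106],"grip":0.3},{"slide":[0.2176,-0.593,0.32],"delta_rot":[-0.0008,0.0007,-0.106],"grip":0.3},{"slide":[0.2176,-0.593,0.32],"delta_rot":[-0.0008,0.0007,-0.106],"grip":0.3},{"slide":[0.2176,-0.593,0.32],"delta_rot":[-0.0008,0.0007,-0.106],"grip":0.3},{"slide":[0.2176,-0.593,0.32],"delta_rot":[-0.0008,0.0007,-0.106],"grip":0.3}]'
python3 -m inch '[{"slide":[0,0,0],"delta_rot":[0,0,0],"grip":0.3},{"slide":[0,0,0],"delta_rot":[0,0,0],"grip":0.3},{"slide":[0,0,0],"delta_rot":[0,0,0],"grip":0.3}]' >/dev/null
python3 - <<'E'
from h import *
jaw(); c=grab('wrist'); P=cloud(c); np.save('w6.npy',P); held(c,P)
rect(P,.5658,.0295,.035,.068,.078,'stub1')
E
```

```text
t: 9.57
ee_pos: [0.5186, 0.0168, 0.1841]
tcp_rot: [-2.397, 2.031, -0.006]
ft_force: [-0.7, -0.4, -0.5]
opening: 0.0394
t 9.82 pos [0.518  0.0177 0.1836] jawyaw -80.48 zax [ 0.0018 -0.0019 -1.    ] F [0.46 0.62 0.7 ] open 0.0392
tcp s 513.5 n -70.3
held 4483 n [-91.3 -51.6] mid -71.44 front s 531.2
rails outer [-104.8  -30.8] mid -67.83 inner -68.1 -67.3 2401
stubc s [589.7 629.6] n [-87.8 -47.4]
stub1 1226 [571.3  29.4  50.9  40.1   9.7] ztop 0.0729
```

```bash
python3 -m inch '[{"slide":[-0.0012,0.0069,-0.07],"delta_rot":[0.0006,0.0006,0.001],"grip":0.3},{"slide":[-0.0012,0.0069,-0.14],"delta_rot":[0.0006,0.0006,0.001],"grip":0.3},{"slide":[-0.0012,0.0069,-0.2],"delta_rot":[0.0006,0.0006,0.001],"grip":0.3},{"slide":[-0.0012,0.0069,-0.24],"delta_rot":[0.0006,0.0006,0.001],"grip":0.3},{"slide":[-0.0012,0.0069,-0.26],"delta_rot":[0.0006,0.0006,0.001],"grip":0.3},{"slide":[-0.0012,0.0069,-0.26],"delta_rot":[0.0006,0.0006,0.001],"grip":0.3},{"slide":[-0.0012,0.0069,-0.26],"delta_rot":[0.0006,0.0006,0.001],"grip":0.3},{"slide":[-0.0012,0.0069,-0.26],"delta_rot":[0.0006,0.0006,0.001],"grip":0.3}]'
python3 - <<'E'
from h import *
jaw(); c=grab('wrist'); P=cloud(c); np.save('w7.npy',P); held(c,P); save(c['image'],'w7.png')
E
```

```text
t: 10.53
ee_pos: [0.5189, 0.0214, 0.0554]
tcp_rot: [-2.401, 2.023, -0.005]
ft_force: [-0.0, 0.2, -0.2]
opening: 0.0393
t 10.53 pos [0.5189 0.0214 0.0554] jawyaw -80.24 zax [ 3.3e-03 -6.0e-04 -1.0e+00] F [-0.03  0.24 -0.19] open 0.0393
tcp s 515.0 n -66.7
held 4032 n [-87.7 -48. ] mid -67.83 front s 532.6
rails outer [-104.7  -31. ] mid -67.87 inner -68.0 -67.5 5342
stubc s [589.2 622.6] n [-87.6 -47.6]
```

View pics/w7.png

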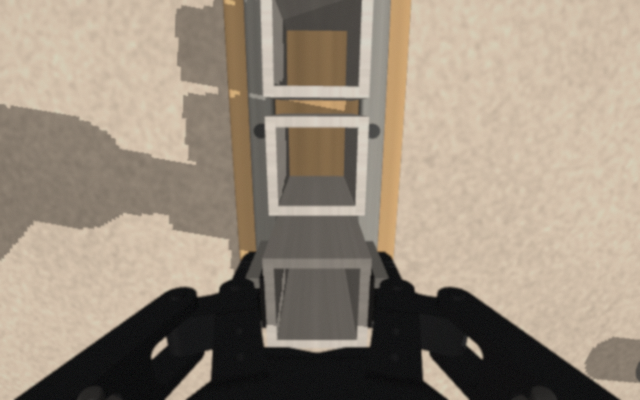

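View: the three stubs are in one line, with the front one at (317,45), stub1 at (317,165) and the held stub at (317,300) centred between the rails. Lowering.

```bash
python3 -m inch '[{"slide":[0,0,-0.012],"delta_rot":[0,0.001,0],"grip":0.3},{"slide":[0,0,-0.022],"delta_rot":[0,0.001,0],"grip":0.3},{"slide":[0,0,-0.032],"delta_rot":[0,0.001,0],"grip":0.3},{"slide":[0,0,-0.041],"delta_rot":[0,0.001,0],"grip":0.3},{"slide":[0,0,-0.041],"delta_rot":[0,0.001,0],"grip":0.3},{"slide":[0,0,-0.041],"delta_rot":[0,0.001,0],"grip":0.3},{"slide":[0,0,-0.041],"delta_rot":[0,0.001,0],"grip":0.3}]'
python3 -c "from h import *;jaw()"
```

```text
t: 11.17
ee_pos: [0.5191, 0.0213, 0.035]
tcp_rot: [2.402, -2.025, 0.001]
ft_force: [-0.3, 0.8, 1.3]
opening: 0.0389
t 11.17 pos [0.5191 0.0213 0.035 ] jawyaw -80.25 zax [ 6.e-04 -7.e-04 -1.e+00] F [-0.27  0.84  1.27] open 0.0389
```

```bash
python3 -m inch '[{"slide":[0.008,0.0014,-0.001],"delta_rot":[0,0,0],"grip":0.3},{"slide":[0.016,0.0028,-0.001],"delta_rot":[0,0,0],"grip":0.3},{"slide":[0.024,0.0041,-0.001],"delta_rot":[0,0,0],"grip":0.3},{"slide":[0.032,0.0055,-0.001],"delta_rot":[0,0,0],"grip":0.3},{"slide":[0.04,0.0069,-0.001],"delta_rot":[0,0,0],"grip":0.3},{"slide":[0.048,0.0083,-0.001],"delta_rot":[0,0,0],"grip":0.3},{"slide":[0.054,0.0093,-0.001],"delta_rot":[0,0,0],"grip":0.3},{"slide":[0.06,0.0103,-0.001],"delta_rot":[0,0,0],"grip":0.3},{"slide":[0.066,0.0113,-0.001],"delta_rot":[0,0,0],"grip":0.3},{"slide":[0.071,0.0122,-0.001],"delta_rot":[0,0,0],"grip":0.3},{"slide":[0.071,0.0122,-0.001],"delta_rot":[0,0,0],"grip":0.3},{"slide":[0.071,0.0122,-0.001],"delta_rot":[0,0,0],"grip":0.3}]'
python3 - <<'E'
from h import *
jaw(); c=grab('wrist'); P=cloud(c); np.save('w8.npy',P); held(c,P); save(c['image'],'w8.png')
E
```

```text
t: 12.17
ee_pos: [0.5516, 0.0269, 0.0351]
tcp_rot: [2.398, -2.019, -0.009]
ft_force: [-17.2, -3.1, 20.3]
opening: 0.0393
t 12.17 pos [0.5516 0.0269 0.0351] jawyaw -80.20 zax [-0.0089 -0.0017 -1.    ] F [-17.23  -3.14  20.32] open 0.0393
tcp s 548.2 n -66.9
held 3962 n [-100.1  -32.1] mid -66.07 front s 569.9
rails outer [-104.8  -30.9] mid -67.85 inner -68.2 -67.7 4797
stubc s [585.5 639.6] n [-87.6 -47.6]
```

View pics/w8.png

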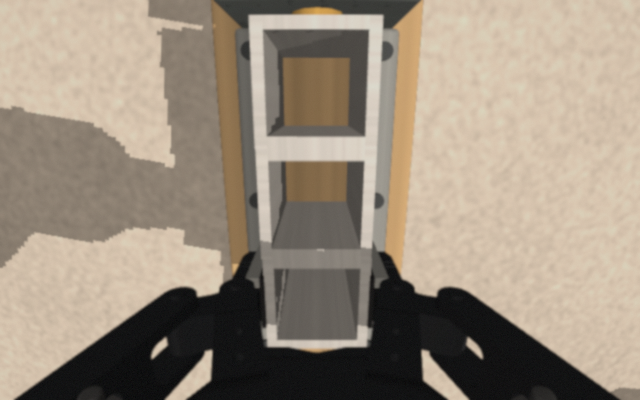

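The view shows all three stubs touching in a row, with the front one against the plunger and a few mm left to the stop. The downward force is 20 N, so I'll ease z up a little and keep pushing.

```bash
python3 -m inch '[{"slide":[0.008,0.0014,0.002],"delta_rot":[0.0005,-0.0028,0],"grip":0.3},{"slide":[0.01,0.0017,0.002],"delta_rot":[0.0005,-0.0028,0],"grip":0.3},{"slide":[0.012,0.0021,0.002],"delta_rot":[0.0005,-0.0028,0],"grip":0.3},{"slide":[0.014,0.0024,0.002],"delta_rot":[0.0005,-0.0028,0],"grip":0.3},{"slide":[0.016,0.0028,0.002],"delta_rot":[0.0005,-0.0028,0],"grip":0.3},{"slide":[0.018,0.0031,0.002],"delta_rot":[0.0005,-0.0028,0],"grip":0.3},{"slide":[0.02,0.0034,0.002],"delta_rot":[0.0005,-0.0028,0],"grip":0.3},{"slide":[0.02,0.0034,0.002],"delta_rot":[0.0005,-0.0028,0],"grip":0.3}]' 80
python3 - <<'E'
from h import *
jaw(); c=grab('wrist'); P=cloud(c); np.save('w9.npy',P); held(c,P)
Q=P.reshape(-1,3)*1000; s=Q[:,:2]@U; n=Q[:,:2]@N; k=(np.abs(n+67.9)<18)
for zl,zh in((69,77),(58,66)):
    q=k&(Q[:,2]>zl)&(Q[:,2]<zh)&(s>575)&(s<720); print(zl,np.percentile(s[q],[.5,99.5]).round(1),q.sum())
E
```

```text
t: 12.88
ee_pos: [0.5581, 0.0282, 0.0352]
tcp_rot: [2.398, -2.019, -0.011]
ft_force: [-12.7, -3.7, 9.5]
opening: 0.0391
t 12.88 pos [0.5581 0.0282 0.0352] jawyaw -80.18 zax [-9.7e-03 -8.0e-04 -1.0e+00] F [-12.74  -3.7    9.53] open 0.0391
tcp s 554.8 n -66.8
held 4020 n [-100.2  -32. ] mid -66.1 front s 576.6
rails outer [-104.7  -31. ] mid -67.86 inner -68.1 -68.0 4827
stubc s [585.6 639.6] n [-87.6 -47.6]
69 [575.2 652.5] 8166
58 [576.2 659.4] 4103
```

```bash
python3 -m inch '[{"slide":[0.008,0.0014,0.001],"delta_rot":[0,-0.001,0],"grip":0.3},{"slide":[0.01,0.0017,0.001],"delta_rot":[0,-0.001,0],"grip":0.3},{"slide":[0.012,0.0021,0.001],"delta_rot":[0,-0.001,0],"grip":0.3},{"slide":[0.012,0.0021,0.001],"delta_rot":[0,-0.001,0],"grip":0.3},{"slide":[0.012,0.0021,0.001],"delta_rot":[0,-0.001,0],"grip":0.3},{"slide":[0.012,0.0021,0.001],"delta_rot":[0,-0.001,0],"grip":0.3}]' 80
cat > m.py <<'E'
from h import *
import sys
jaw(); c=grab('wrist'); P=cloud(c); held(c,P); save(c['image'],sys.argv[1])
Q=P.reshape(-1,3)*1000; s=Q[:,:2]@U; n=Q[:,:2]@N; k=(np.abs(n+67.9)<18)
for zl,zh in((69,77),(58,66)):
    q=k&(Q[:,2]>zl)&(Q[:,2]<zh)&(s>575)&(s<720); print(zl,np.percentile(s[q],[.5,99.5]).round(1),q.sum())
E
python3 m.py w10.png
```

```text
t: 13.43
ee_pos: [0.5584, 0.0283, 0.0353]
tcp_rot: [2.392, -2.012, -0.024]
ft_force: [-24.6, -5.8, 22.7]
opening: 0.039
t 13.43 pos [0.5584 0.0283 0.0353] jawyaw -80.13 zax [-0.0222 -0.0025 -0.9998] F [-24.62  -5.82  22.73] open 0.0390
tcp s 555.1 n -66.7
held 4211 n [-100.1  -32.2] mid -66.13 front s 577.2
rails outer [-104.7  -30.9] mid -67.83 inner -68.0 -67.9 4831
stubc s [585.6 639.7] n [-87.6 -47.6]
69 [575.2 653.2] 8406
58 [576.8 659.7] 4077
```

```bash
python3 -m inch '[{"slide":[0.011,0.0019,0.002],"delta_rot":[0.0005,-0.004,0],"grip":0.3},{"slide":[0.011,0.0019,0.003],"delta_rot":[0.0008,-0.007,0],"grip":0.3},{"slide":[0.012,0.0021,0.003],"delta_rot":[0.0008,-0.007,0],"grip":0.3},{"slide":[0.012,0.0021,0.003],"delta_rot":[0.0008,-0.007,0],"grip":0.3},{"slide":[0.012,0.0021,0.003],"delta_rot":[0.0008,-0.007,0],"grip":0.3},{"slide":[0.012,0.0021,0.003],"delta_rot":[0.0008,-0.007,0],"grip":0.3},{"slide":[0.012,0.0021,0.003],"delta_rot":[0.0008,-0.007,0],"grip":0.3},{"slide":[0.012,0.0021,0.003],"delta_rot":[0.0008,-0.007,0],"grip":0.3}]' 80
python3 m.py w11.png
```

```text
t: 14.15
ee_pos: [0.5586, 0.0283, 0.0353]
tcp_rot: [2.396, -2.014, -0.017]
ft_force: [-21.5, -6.6, 13.9]
opening: 0.0393
t 14.15 pos [0.5586 0.0283 0.0353] jawyaw -80.10 zax [-0.0158 -0.0017 -0.9999] F [-21.55  -6.57  13.88] open 0.0393
tcp s 555.3 n -66.7
held 4143 n [-100.2  -32. ] mid -66.12 front s 577.2
rails outer [-104.7  -31. ] mid -67.88 inner -68.0 -67.9 4822
stubc s [585.5 639.6] n [-87.6 -47.6]
69 [575.2 653.2] 8387
58 [576.8 659.9] 4122
```

View pics/w11.png

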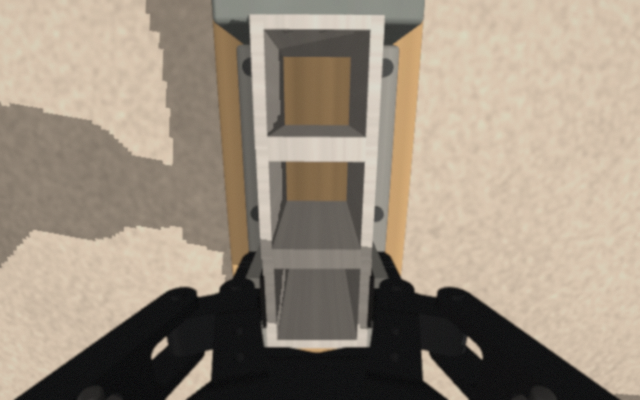

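The front stub now touches the stop face and the plunger is hidden, so it is fully in. The push went up from 13 to about 22 N with almost no motion. One last numeric check, then I hand in.

Run:
```python
from h import *
c=grab('wrist'); Q=cloud(c).reshape(-1,3)*1000; s=Q[:,:2]@U; n=Q[:,:2]@N
for nm,x in(('c',40),('mid',0),('last',-40)):
    k=(np.abs(s-593-x)<18)&(np.abs(n+67.9)<20)&(Q[:,2]>66)&(Q[:,2]<82); print(nm,k.sum(),'z',np.median(Q[k,2]).round(1),'slope',np.polyfit(s[k],Q[k,2],1)[0].round(3) if k.sum()>50 else None)
S=cloud(grab('scene'))
for nm,x,y,zl in(('pipe',.4397,-.2823,.05),('flat',.5693,.2988,.05)): rect(S,x,y,.05,zl,.07,nm)
jaw(); job_done(); jaw()
```

```text
c 5419 z 71.6 slope -0.017
mid 4206 z 71.6 slope 0.023
last 3547 z 71.6 slope 0.034
pipe 121 [ 439.7 -283.    42.8   43.5   49.6] ztop 0.0618
flat 108 [569.6 298.6  24.8  63.   63.1] ztop 0.0618
t 14.30 pos [0.5586 0.0283 0.0352] jawyaw -80.10 zax [-0.0158 -0.0017 -0.9999] F [-21.1   -6.88  14.82] open 0.0393
the job is handed in; nothing more can be done
the job is handed in; nothing more can be done
```

Both loose stubs now stand in the channel behind the front one. I pushed the row up against the stop using the gripped last stub, and handed the job in at t = 14.3 s with the arm still pressing and gripping.

**Last checks:**
- **Row position:** the front stub's face is at 653.2 mm along the channel and the stop face measured 653.0 mm. The plunger is hidden behind the front stub.
- **Stubs:** the tops are level at 71.6 mm (72 mm expected). The slopes fitted to them are within 0.035 rad. The row is centred on the channel to within about 1 mm.
- **Push:** about 22 N along the channel, with a grip set to 80 N. While I pressed harder, the push rose from 13 to 25 N with only 0.3 mm of movement, so the row is on the stop.
- **Bystanders:** the round and flat offcuts are within 1 mm of their starting positions. I did not re-measure the wrench, but no move went near it.

**Not measured or not ideal:**
- The force on the stop itself was not measured. I put it at roughly 5 N or more after the spring and friction.
- The arm also presses down with about 14 N, and the tool leans about 0.016 rad under the load.
- The scene and wrist cameras disagreed by 2 to 3 mm. I used the wrist camera for all the alignment.

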